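# Open the photometer's sample lid

## Task

Open the photometer for the next sample: press its orange release tab down until the lid springs up by itself, then push the lid gently the rest of the way, fully open against its stop, so that it stays there. Use only the fingertips or the outside of the fingers, grip nothing, and leave the vials, jars, glassware and tools standing where they are.

Things in the scene. Friction and masses are not known exactly. Their poses are not given: they have to be found in the camera images.
- photometer: cream bench photometer with a maroon foot line, fixed to the bench, 200 (x) x 240 (y) x 85 high mm. Origin: centre of its underside; x points from its front to its back (the front, with the tab, faces the robot within about 25 degrees), y to its left seen from the robot, z up. Left half (y > 0): blue lid over the round sample well; right half: display and keys.
- lid (a joint): opening angle of the blue lid in rad: 0 shut and latched, about 0.95 where its spring leaves it after release (free edge then about 110 mm above the hinge line and 79 mm in front of it), 1.8 fully open against a rubber stop (which gives a few mm at 5 N), leaning 13 degrees past upright to the back. The spring no longer acts above 0.95; from there a light push (about 1 to 2 N at the free edge) swings it on, slight hinge friction stops it falling. Weighs about 0.1 kg.
- lid_hinge (a point): middle of the lid's hinge line, at photometer x +35, y +55, height 88 mm; the hinge runs along the photometer's y. The lid is a plate 135 mm long (hinge to free edge), 110 mm wide, 12 mm thick; shut it lies flat from the hinge towards the front, with its underside 2 mm below the hinge line.
- lid_edge (a point): middle of the free (front) edge of the lid, on its underside (the inner face); moves with the lid. Shut: photometer x -100, y +55, height 86 mm. A 30 mm wide steel catch tongue stands 8 mm out from this edge. Push on the inner face or free edge, fingertips no more than about 40 mm below the free edge: farther in, the edge meets the thicker part of the hand and jams.
- tab (a joint): angle of the orange release tab in rad: 0 at rest, 0.26 pressed right down; it frees the lid at about 0.15. A spring returns it when let go.
- tab_press (a point): where to press, in the middle of the top face of the orange tab's level paddle, which sticks out of the front below the lid's edge: photometer x -148, y +55, height 74 mm. The paddle is 36 mm wide (y); its top is free from x -165 to x -121, and behind that stands the tab's upright hook (top at height 99 mm), which tips up to 9 mm to the front as the tab goes down. Press straight down: about 2 N to start, 4 N fully down, where this point has sunk 11 mm and meets a hard stop.
- vial_rack: white rack of small vials, 160 x 62 x 74 mm high, loose, near the left side of the photometer; origin: centre of its underside. Leave alone.
- vial: single capped vial standing in front and to the left of the photometer, 26 mm diameter, 62 mm high, loose; origin: centre of its underside. Leave alone.
- beaker: glass beaker, 68 mm diameter, 85 mm high, loose, near the right side of the photometer; origin: centre of its underside. Leave alone.
- reagent: amber bottle with white cap, 62 mm diameter, 140 mm high, loose, behind the beaker; origin: centre of its underside. Leave alone.
- soil_a: brown sample jar with white lid, 76 mm diameter, 76 mm high, loose, at one side of the bench; origin: centre of its underside. Leave alone.
- soil_b: second such jar, lighter brown, at the other side. Leave alone.
- spatula: spatula with wooden handle, 150 mm long, lying loose on the bench on the left; origin: at its middle. Leave alone.

How it is judged:
By the outcome, as a careful person would: the job done as asked, in the order asked, and still so for the second after the job is handed in, with the robot touching nothing.
It also fails if it takes over 42 s, if anything falls off the work surface, if the arm or the gripper's body presses on something with over 40 N, if the wrist force passes 120 N, or if a joint passes its speed limit or range.

## Robot

A 7-joint arm with a two-finger parallel gripper is mounted at the origin on the work surface. World frame = base frame: x ahead of the robot, y to its left, z up, the work surface at z = 0. Lengths are in m, angles in rad, forces in N, time in s.
With the tool pointing down it reaches from about 0.425 to 0.925 m from the base axis. Payload 6.8 kg.
Tool frame: the origin (TCP) lies on the front face of the gripper's body, between the roots of the fingers; the fingertips stand 73 mm ahead of it and the grasp point (between the pads) lies 54 mm ahead of it (env.nose_length is the distance from the TCP to the fingertips, in m); z points along the fingers, y is the line along which they close (so a half turn about z gives the same grasp; the last joint's range is limited). The gripper opens to 85 mm and grips with 20 to 120 N. Pads are 22 mm wide; open, the fingers measure 114 mm over their backs; the gripper's body (76 mm by 85 mm) begins 54 mm behind the grasp point. The pads swing forward as they close: fully open they stand 13 mm farther back than shut.
Start: joints at [1.031, 0.477, 0.022, 1.555, -0.011, 1.109, -0.083], TCP at [0.283, -0.613, 0.304] pointing down, gripper open.
Joint ranges: [-2.96, 2.96], [-0.34, 2.1], [-1.41, 1.46], [0.24, 2.44], [-1.37, 4.51], [0.17, 1.92], [-2.96, 2.96]. Speed limits (rad/s): [2.39, 2.39, 3.14, 3.14, 3.14, 3.14, 3.14].

## Interface

Orientations are given as a unit quaternion [w, x, y, z].
In Python, from cell import env, kin, camera, calibration, job gives the robot as it stands. The module is installed in compiled form; this text tells all that it offers. Calls block until the motion is done:
- env.reach(position, orientation): joint-space move of the TCP to a pose.
- env.movel(position, velocity=0.15, rot=None, stop_force=None): straight line of the TCP; rot=None keeps the orientation; velocity is the mean speed in m/s. With stop_force (N) it stops when the force on the tool has changed by that much, and returns True; else False.
- env.goto_joints(angles): joint-space move.
- env.grip(opening, f_grip=None): finger opening in m; f_grip is the grip in N (None keeps the last); returns when the fingers have stopped.
- env.dwell(seconds).
- kin.inverse_kinematics(position, orientation): joint angles nearest the present ones, or None.
- env.get_state(): the state.
- camera(name): name is "scene" or "top"; returns (picture, depth): 400x640x3 uint8, blue, green, red; 400x640 float32, m along the optical axis (not along the pixel's ray), 0 where there is no reading.
- calibration(name): a dict with "fx", "fy", "cx", "cy" (pixels), "rvec" (rotation vector, rad) and "tvec" (3), from world to camera coordinates, as OpenCV has them. Camera axes: x right, y down, z forward; pixel columns grow to the right and rows downward; lengths in m; the calibration is good to about 2 mm. A picture is of the moment at which its call begins. calibration takes no time and is no camera call.
A pose or a line that the arm cannot do raises env.PlanningError and nothing moves.
- job.job_done(): hands the job in; it is judged then, once.
The state is a dict: "time": time; "qpos": joint angles; "joint_velocities": joint speeds; "joint_torque": joint torques, N m; "tcp_pos": TCP position; "orientation": TCP orientation; "force": force on the tool from outside, world axes, zero at the start; "torque": the same for the moment, N m; "opening": finger opening in m; "gripper_force": force on a finger pad.
Only numpy, scipy, OpenCV 4.12 (cv2) and the standard library are available. Lean on these libraries where they do the work, as an engineer would, in place of code of your own. Each camera call takes 0.05 s, during which the arm holds its last target. There are 200 camera calls.

## Working session

There is one attempt and no reset: what is moved stays moved. The work goes in short steps, each a Python script; the robot and the scene stay as the last script left them, time stands still between calls to the robot, and variables do not carry over. Pictures are saved under pics/ and viewed, at most 10 in all, crops included, and the job is handed in when it is done.

```bash
mkdir -p pics
cat > h.py <<'E'
import numpy as np, cv2
from cell import env, kin, camera, calibration, job
def world(name,depth,uv):
    c=calibration(name);R=cv2.Rodrigues(np.array(c["rvec"],float))[0];t=np.array(c["tvec"],float).ravel()
    out=[]
    for u,v in uv:
        p=depth[v-1:v+2,u-1:u+2];z=np.median(p[p>0])
        out.append(R.T@(np.array([(u-c["cx"])/c["fx"]*z,(v-c["cy"])/c["fy"]*z,z])-t))
    return np.array(out)
E
python3 - <<'E'
from h import *
for n in("scene","top"):
    p,d=camera(n);cv2.imwrite(f"pics/{n}0.png",p);np.save(f"{n}0.npy",d)
s=env.get_state();print(s["time"],s["orientation"],s["force"])
E
```

```text
0.1 [-7.74374285e-04  9.76785423e-01  2.14218538e-01 -2.35249824e-04] [-0.451507    0.86532366  0.11216415]
```

View pics/top0.png

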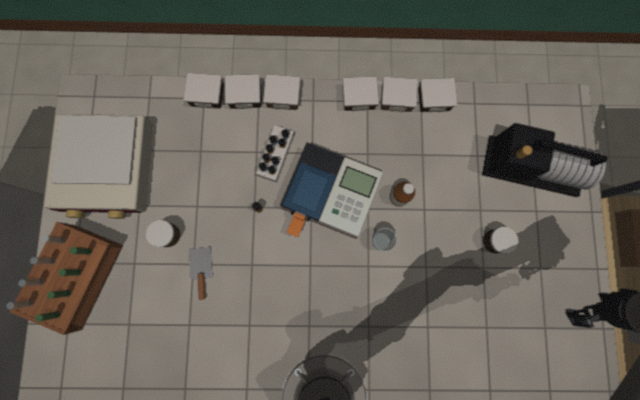

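View pics/scene0.png

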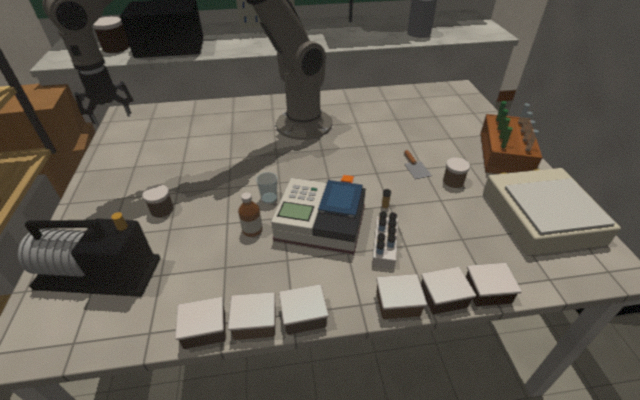

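The top view shows the photometer at about (332,190), with the lid at (312,190) and the orange tab at (297,224). The vial is at (257,206), the rack at (274,153) and the beaker at (383,238). Next I'll enlarge the photometer.

Run:
```python
from h import *
p=cv2.imread("pics/top0.png")[135:250,240:400]
cv2.imwrite("pics/c0.png",cv2.resize(p,None,fx=5,fy=5,interpolation=cv2.INTER_CUBIC))
```

```text
(no output)
```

View pics/c0.png

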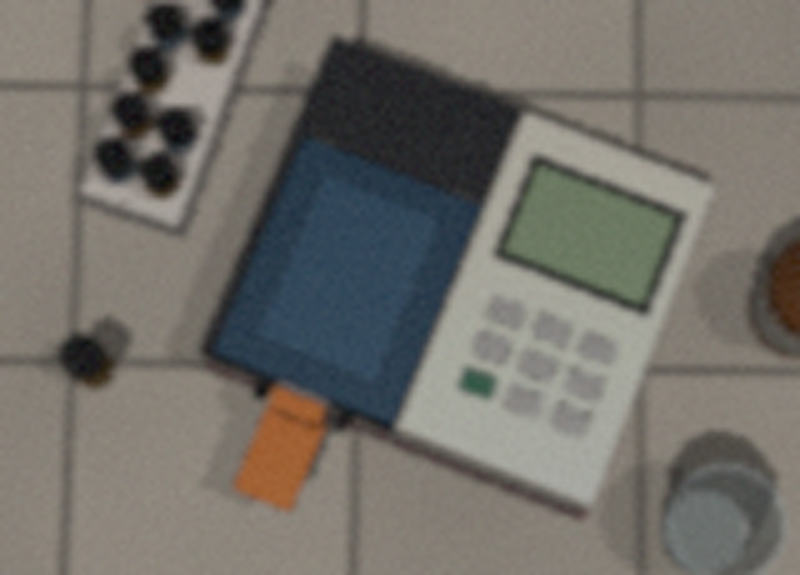

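Run:
```python
from h import *
from scipy.optimize import least_squares
uc=np.array([[712,180],[588,512],[208,350],[397,428],[478,203],[302,140],[237,490],[293,508]],float)
M=np.array([[100,-120,85],[-100,-120,85],[-100,110,98],[-100,0,98],[35,0,98],[35,110,98],[-165,73,74],[-165,37,74]])/1e3
uv=(uc+.5)/5-.5+[240,135]
c=calibration("top");K=np.array([[c["fx"],0,c["cx"]],[0,c["fy"],c["cy"]],[0,0,1]])
def W(p,m):
    a=p[2];R=np.array([[np.cos(a),-np.sin(a),0],[np.sin(a),np.cos(a),0],[0,0,1]]);return m@R.T+[p[0],p[1],0]
f=lambda p:(cv2.projectPoints(W(p,M),np.array(c["rvec"],float),np.array(c["tvec"],float),K,None)[0][:,0]-uv).ravel()
r=least_squares(f,[.6,0,-.3],loss="soft_l1");print(r.x,np.degrees(r.x[2]));print(f(r.x).reshape(-1,2).round(2))
np.save("pose.npy",r.x)
P=np.array([[-148,55,74],[35,55,88],[-100,55,86]])/1e3
print(W(r.x,P))
d=np.load("top0.npy")
print("tab,lid,panel,vial,beaker,vialscene",world("top",d,[(296,227),(312,190),(350,185),(257,206),(380,240)]).round(4))
ds=np.load("scene0.npy");print(world("scene",ds,[(347,180),(345,195)]).round(4), K[0,0])
```

```text
[ 0.58525488 -0.01244273 -0.35941513] -20.59297016090467
[[ 0.42  0.27]
 [ 1.03 -1.33]
 [ 0.52  0.8 ]
 [-0.63 -0.55]
 [ 0.51  0.33]
 [-0.31 -0.87]
 [-1.14 -0.01]
 [-0.49  1.03]]
[[0.46605666 0.09109848 0.074     ]
 [0.63736345 0.02673248 0.088     ]
 [0.51098959 0.07421559 0.086     ]]
tab,lid,panel,vial,beaker,vialscene [[ 0.4725  0.0856  0.0756]
 [ 0.5749  0.0418  0.1002]
 [ 0.5931 -0.0661  0.0887]
 [ 0.5326  0.1996  0.0633]
 [ 0.4433 -0.1626  0.0045]]
[[0.5076 0.0802 0.0976]
 [0.5776 0.0605 0.0997]] 418.8642171824856
```

```bash
cat >> h.py <<'E'
from scipy.spatial.transform import Rotation as Ro
px,py,pa=np.load("pose.npy"); RZ=Ro.from_euler("z",pa); NOSE=env.nose_length
def pose(x,y,z,al):
    "TCP pose for the tip centre at photometer x,y,z (mm), tool leaning al deg back to the robot"
    a=np.radians(al);t=np.array([np.sin(a),0,-np.cos(a)]);X=np.array([np.cos(a),0,np.sin(a)])
    R=RZ*Ro.from_matrix(np.c_[X,np.cross(t,X),t])
    q=R.as_quat();p=RZ.apply(np.array([x,y,z])/1e3-NOSE*t)+[px,py,0]
    return p,np.r_[q[3],q[:3]]
def arc(th,s,y,al,gap=0):
    "tip pose touching the inner face at s mm from the hinge, lid at th; gap mm before it"
    a=np.radians(al);c=np.array([35-s*np.cos(th),88+s*np.sin(th)])-(11+gap)*np.array([np.cos(a),np.sin(a)])
    return pose(c[0],y,c[1],al)
E
python3 - <<'E'
from h import *
print(NOSE)
for al in(0,10,20): print(al,[kin.inverse_kinematics(*pose(-149,55,z,al)) is not None for z in(130,90,74,60)])
for al in(20,30,40,45):print(al,[kin.inverse_kinematics(*arc(t,108,22,al,g)) is not None for t,g in((.95,40),(.95,0),(1.3,0),(1.57,0),(1.85,0))])
E
```

```text
0.0726
0 [True, True, True, True]
10 [True, True, True, True]
20 [True, True, True, True]
20 [True, True, True, True, True]
30 [True, True, True, True, True]
40 [True, True, True, True, True]
45 [False, True, True, True, True]
```

Run:
```python
from h import *
env.grip(0.0)
env.reach(*pose(-149,55,150,10))
env.movel(pose(-149,55,92,10)[0],velocity=.1)
s=env.get_state();print(s["time"],s["force"].round(2) if hasattr(s["force"],"round") else s["force"])
for n in("scene","top"):
    p,d=camera(n);p=p[130:260,230:430] if n=="scene" else p[135:265,220:420]
    cv2.imwrite(f"pics/{n}1.png",cv2.resize(p,None,fx=2,fy=2,interpolation=cv2.INTER_CUBIC))
a,b=(cv2.imread(f"pics/{n}1.png") for n in("scene","top"))
cv2.imwrite("pics/near.png",np.hstack([a,b]))
```

```text
4.1917 [ 0.42 -0.04 -0.59]
```

View pics/near.png

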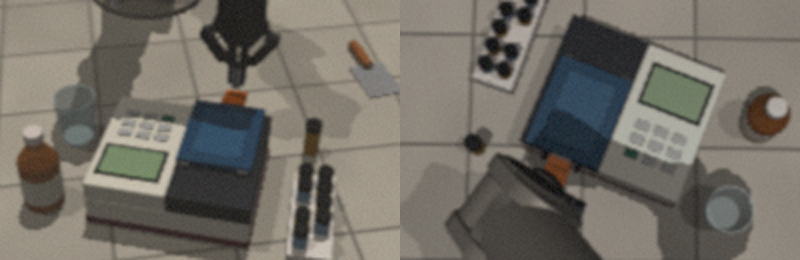

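In the left (scene) view, the closed fingertips at (236,78) line up with the orange tab at (234,98). In the right (top) view, the hand is over the paddle and clear of the vial at (475,145).

Run:
```python
from h import *
P=lambda z:pose(-149,55,z,10)[0]
hit=env.movel(P(58),velocity=.03,stop_force=7)
s=env.get_state();print(hit,s["time"],np.round(s["force"],2),"dz tip",(s["tcp_pos"][2]-P(74)[2])*1e3)
env.dwell(.3)
p,d=camera("scene");cv2.imwrite("pics/press.png",cv2.resize(p[110:260,230:430],None,fx=3,fy=3,interpolation=cv2.INTER_CUBIC))
```

```text
True 5.225 [-2.96 -0.19 10.8 ] dz tip -12.435524305028977
```

View pics/press.png

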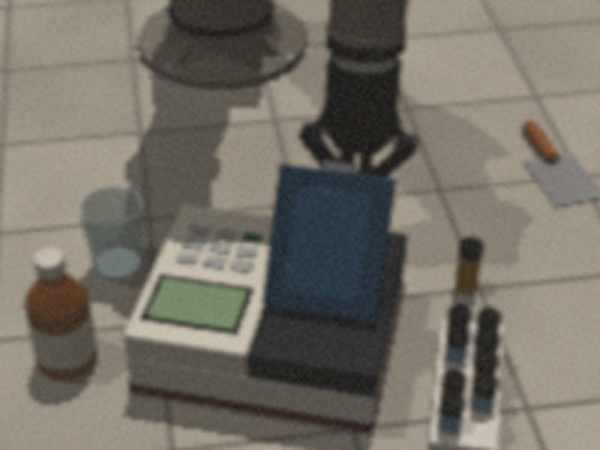

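The lid has sprung up to its mid position, with its top edge at (335,175). The vial and rack haven't moved. Next I'll lift off the tab and check the poses for the push.

Run:
```python
from h import *
env.movel(pose(-151,55,125,10)[0],velocity=.1)
for al in(40,36,32):
    for x in(-150,-130,-110):print(al,x,kin.inverse_kinematics(*pose(x,22,150,al)) is not None)
for al in (40,36,32):
    try:
        env.reach(*pose(-120,22,140,al));env.movel(arc(.95,108,22,al,30)[0],velocity=.08);break
    except env.PlanningError as e:print(al,e)
s=env.get_state();print(al,s["time"],np.round(s["force"],2))
p,d=camera("scene");cv2.imwrite("pics/pre.png",cv2.resize(p[90:260,230:430],None,fx=3,fy=3,interpolation=cv2.INTER_CUBIC))
```

```text
40 -150 False
40 -130 False
40 -110 False
36 -150 False
36 -130 False
36 -110 False
32 -150 False
32 -130 True
32 -110 True
40 the arm cannot take that pose within its joint ranges
36 the arm cannot take that pose within its joint ranges
32 11.7167 [-0.26  0.53  0.53]
```

View pics/pre.png

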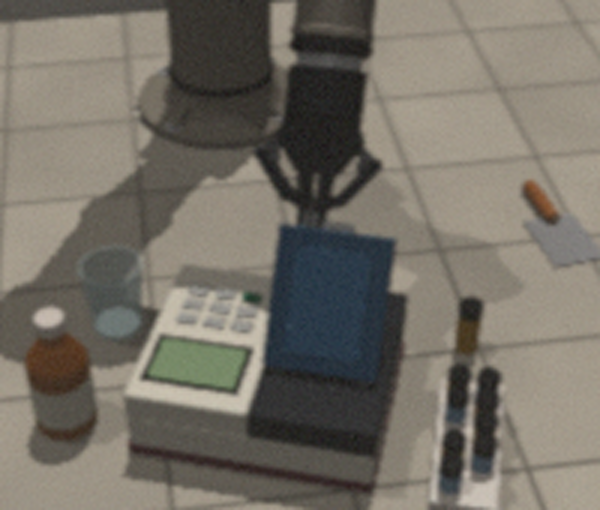

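The fingers at (312,212) sit in front of the lid's right part, just clear of the catch tongue at (340,230). The lid is still at mid position, so I'll push along its arc.

Run:
```python
from h import *
for th in(.95,1.15,1.35,1.55,1.7,1.95):
    last=th>1.9
    hit=env.movel(arc(th,108,22,32)[0],velocity=.03 if last else .06,stop_force=4 if last else 7)
    s=env.get_state();print(th,hit,round(s["time"],2),np.round(s["force"],2))
    if hit:break
tip=s["tcp_pos"];print((np.array(tip)-arc(1.8,108,22,32)[0])*1e3)
p,d=camera("scene");cv2.imwrite("pics/push.png",cv2.resize(p[90:260,230:430],None,fx=3,fy=3,interpolation=cv2.INTER_CUBIC))
```

```text
0.95 False 12.42 [-0.9  -0.21 -1.05]Traceback (most recent call last):
  File "<stdin>", line 4, in <module>
cell.PlanningError: the arm cannot follow that straight line within its joint ranges
```

Run:
```python
from h import *
print(np.round(env.get_state()["qpos"],2))
for al in(32,28,24,20,15):
  for th in(.95,1.15,1.55,1.8,1.95):
    q=kin.inverse_kinematics(*arc(th,108,22,al));print(al,th,None if q is None else np.round(q,2))
```

```text
[ 0.63  0.42 -1.15  2.22  1.32  0.78  2.92]
32 0.95 [ 0.63  0.42 -1.15  2.22  1.32  0.78  2.92]
32 1.15 [-1.33  0.52  1.3   2.28 -0.84  0.29 -1.37]
32 1.55 [-1.23  0.58  1.29  2.2  -0.94  0.36 -1.25]
32 1.8 [-1.16  0.64  1.28  2.15 -1.05  0.41 -1.14]
32 1.95 [-1.12  0.68  1.27  2.12 -1.13  0.44 -1.08]
28 0.95 [-1.33  0.51  1.3   2.28 -0.79  0.36 -1.41]
28 1.15 [-1.3   0.52  1.3   2.24 -0.77  0.39 -1.41]
28 1.55 [-1.2   0.58  1.29  2.15 -0.86  0.47 -1.31]
28 1.8 [-1.13  0.64  1.28  2.1  -0.96  0.51 -1.21]
28 1.95 [-1.09  0.69  1.27  2.07 -1.03  0.54 -1.16]
24 0.95 [-1.29  0.52  1.3   2.23 -0.75  0.46 -1.43]
24 1.15 [-1.26  0.53  1.3   2.19 -0.74  0.5  -1.42]
24 1.55 [-1.16  0.6   1.29  2.1  -0.82  0.57 -1.33]
24 1.8 [-1.1   0.66  1.28  2.05 -0.91  0.62 -1.26]
24 1.95 [-1.06  0.7   1.28  2.02 -0.96  0.64 -1.21]
20 0.95 [-1.25  0.54  1.3   2.19 -0.74  0.57 -1.42]
20 1.15 [-1.21  0.55  1.3   2.14 -0.73  0.6  -1.42]
20 1.55 [-1.12  0.62  1.29  2.05 -0.8   0.68 -1.34]
20 1.8 [-1.06  0.68  1.28  2.   -0.87  0.72 -1.28]
20 1.95 [-1.02  0.72  1.27  1.97 -0.92  0.74 -1.24]
15 0.95 [-1.19  0.57  1.29  2.13 -0.74  0.7  -1.4 ]
15 1.15 [-1.16  0.58  1.29  2.08 -0.74  0.74 -1.4 ]
15 1.55 [-1.07  0.65  1.28  1.99 -0.79  0.81 -1.34]
15 1.8 [-1.01  0.71  1.28  1.94 -0.85  0.85 -1.29]
15 1.95 [-0.97  0.75  1.27  1.91 -0.89  0.87 -1.26]
```

Run:
```python
from h import *
env.movel(arc(.95,108,22,32,30)[0],velocity=.1);env.movel(pose(-120,22,140,32)[0],velocity=.1)
q=np.array(env.get_state()["qpos"]);q[6]-=np.pi;env.goto_joints(q)
s=env.get_state();print(s["time"],np.round(s["qpos"],2))
fl=lambda pq:(pq[0],(Ro.from_quat(np.roll(pq[1],-1))*Ro.from_euler("z",np.pi)).as_quat()[[3,0,1,2]])
for th in(.95,1.15,1.55,1.8,1.95):
    j=kin.inverse_kinematics(*fl(arc(th,108,22,32)));print(th,None if j is None else np.round(j,2))
```

```text
16.2583 [ 0.55  0.38 -1.19  2.38  1.39  0.8  -0.48]
0.95 [ 0.63  0.41 -1.14  2.22  1.32  0.78 -0.22]
1.15 [ 0.64  0.42 -1.14  2.18  1.29  0.78 -0.15]
1.55 [ 0.65  0.46 -1.11  2.1   1.27  0.79 -0.06]
1.8 [ 0.64  0.5  -1.09  2.05  1.29  0.8  -0.03]
1.95 [ 0.63  0.53 -1.07  2.02  1.3   0.8  -0.01]
```

Every pose is reachable in this branch, so I'll push now.

Run:
```python
from h import *
env.movel(arc(.95,108,22,32,25)[0],velocity=.1)
for th in(.95,1.15,1.35,1.55,1.7,1.95):
    last=th>1.9
    hit=env.movel(arc(th,108,22,32)[0],velocity=.03 if last else .06,stop_force=4 if last else 7)
    s=env.get_state();print(th,hit,round(s["time"],2),np.round(s["force"],2))
    if hit:break
print((RZ.inv().apply(np.array(s["tcp_pos"])-arc(1.8,108,22,32)[0])*1e3).round(1))
p,d=camera("scene");cv2.imwrite("pics/push.png",cv2.resize(p[90:260,230:430],None,fx=3,fy=3,interpolation=cv2.INTER_CUBIC))
```

```text
0.95 False 17.61 [ 0.11 -0.12 -0.3 ]
1.15 False 18.12 [ 0.37  0.45 -0.02]
1.35 False 18.62 [-0.79 -0.52  0.28]
1.55 False 19.13 [ 0.84 -0.   -0.34]
1.7 False 19.55 [ 0.37 -0.34 -0.04]
1.95 True 20.1 [-3.81 -0.02  3.34]
[ 1.8  0.3 -1.8]
```

View pics/push.png

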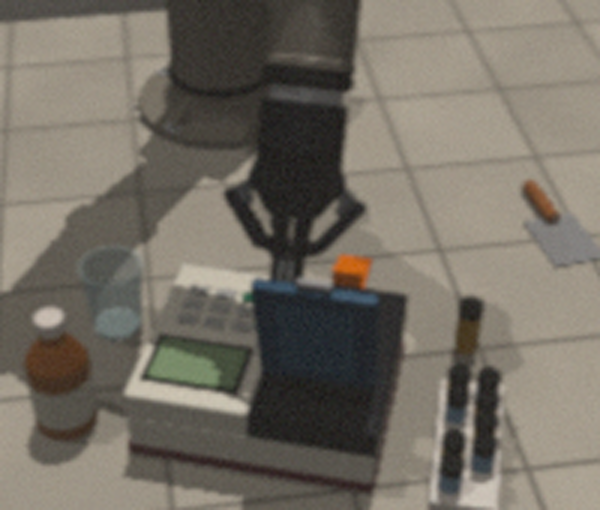

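The lid now leans back against its stop, with its edge at (315,290). The contact force came up within 2 mm of where 1.8 rad should be. I'll back off and verify.

Run:
```python
from h import *
p0=np.array(env.get_state()["tcp_pos"])
env.movel(p0+RZ.apply([-.03,0,0]),velocity=.04)
env.movel(p0+RZ.apply([-.10,0,.06]),velocity=.1)
env.dwell(1)
s=env.get_state();print(s["time"],np.round(s["force"],2))
p,d=camera("scene");cv2.imwrite("pics/end.png",cv2.resize(p[90:260,230:430],None,fx=3,fy=3,interpolation=cv2.INTER_CUBIC))
uv=[(320,187),(346,190),(333,189)]
c=calibration("scene")
# lid points: bluish pixels above the body, in photometer frame
b=p.astype(int);m=(b[:,:,0]-b[:,:,2]>22);m[:170]=m[225:]=0;m[:,:300]=m[:,375:]=0
v,u=np.nonzero(m);w=RZ.inv().apply(world("scene",d,list(zip(u,v)))-[px,py,0])*1e3
k=(w[:,2]>120)&(w[:,2]<240)&(w[:,1]>0)&(w[:,1]<110);w=w[k]
hi=w[:,2]>np.percentile(w[:,2],90);print(k.sum(),w[hi].mean(0).round(1))
for z in(140,160,180,200,220):
    g=abs(w[:,2]-z)<6;print(z,g.sum(),np.median(w[g,0]).round(1) if g.any() else None)
```

```text
23.125 [-0.22  0.65  0.35]
95 [ 71.7  48.3 220.1]
140 0 None
160 0 None
180 0 None
200 0 None
220 95 74.5
```

View pics/end.png

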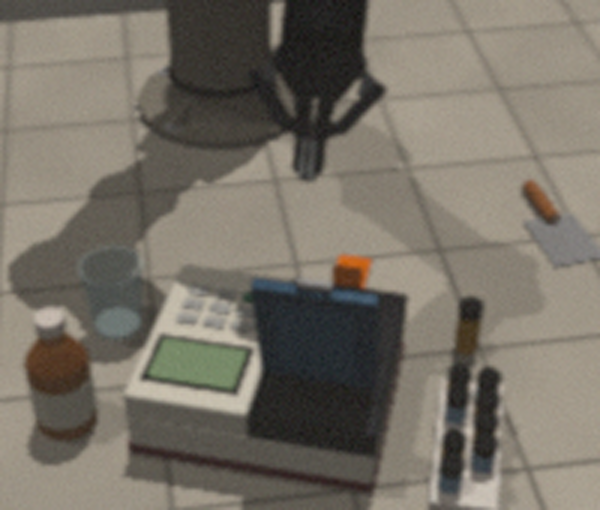

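The lid stays fully open: its free edge measures x≈72–74 and z≈220 mm, against an expected 72 and 218. The fingers are clear, and everything else is where it was.

```bash
python3 -c "
from cell import job
print(job.job_done())"
```

```text
the job is handed in; nothing more can be done
None
```

The photometer is open: I pressed the tab until the lid sprang up, then pushed the lid to its stop, where it stays; nothing else moved, and I handed the job in at about 23 s.

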